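# Change the disc of the food processor

## Task

Change the disc on the food processor: lift the knob and then the spacer off the spindle and stand both upright on the rectangular steel tray, take off the grating disc that is under them and lay it flat in the middle of the round wash pan. Then fit the clean slicing disc, which lies on the counter, fully down on the spindle, put the spacer back on top of it and the knob on top of that. Do it in this order, and leave the two jars and the tin where they are.

Things in the scene. Friction and masses are not known exactly. Their poses are not given: they have to be found in the camera images.
- knob_c (a point): Black plastic round ribbed knob, 36 mm across, 36 mm tall, upright; a plain (unthreaded) blind hole 15 mm across and 16 mm deep in its underside slips over the spindle. This point is its centre, 18 mm above its underside; z up. At the start it is the topmost part on the spindle. About 50 g.
- spacer_c (a point): White plastic spacer ring, 50 mm across, 20 mm tall, with a 15 mm hole right through. This point is its centre, 10 mm above its underside; z up. At the start it is on the spindle between the knob and the grating disc's hub. About 40 g.
- grater_c (a point): Grating disc (dotted with small raised teeth), lowest part on the spindle at the start: steel plate 104 mm across, 4 mm thick, with a central hub 32 mm across reaching 34 mm above the plate's underside (grip it there) and a 15 mm through hole. Point: on the axis, 17 mm above the underside; z up. 160 g.
- slicer_c (a point): Slicing disc (smooth, two straight radial blades), lying hub up on the counter at the start: steel plate 104 mm across, 4 mm thick, with a central hub 32 mm across reaching 34 mm above the plate's underside (grip it there) and a 15 mm through hole. Point: on the axis, 17 mm above the underside; z up. 160 g.
- seat (a point): Food processor base: fixed white round housing, 140 mm across, 62 mm tall. Point: centre of the top of its steel flange, 70 mm above the counter, where a disc rests; z up. From it a smooth spindle, 10 mm across, rises 66 mm, the last 9 mm tapering to 4 mm. Assembled, the undersides of disc, spacer, knob are 0, 34, 54 mm above this point. Parts lift straight off, no thread.
- tray_floor (a point): Fixed rectangular steel side tray, 200 mm along its x by 140 mm along its y, rim 12 mm high over the counter, walls 4 mm thick. This point is the centre of its inner floor, 4 mm above the counter.
- pan_floor (a point): Fixed round aluminium wash pan, 160 mm across at the rim (inside about 150 mm), rim 30 mm high over the counter. This point is the centre of its inner floor, 4 mm above the counter.
- jar_a_c (a point): Closed glass jar with steel lid, 72 mm across, 75 mm tall, loose; bystander. This point is its centre, half-way up.
- jar_b_c (a point): A second such jar, 72 mm across, 75 mm tall, loose; bystander. This point is its centre, half-way up.
- tin_c (a point): Closed tin with a paper band, 60 mm across, 95 mm tall, loose; bystander. This point is its centre, half-way up.
There are look-alikes about, which are no part of the job. Of the things that look like the part that bears knob_c, the middle-sized one is meant.

How it is judged:
By the outcome, as a careful person would: the job done as asked, in the order asked, and still so for the second after the job is handed in, with the robot touching nothing.
It also fails if it takes over 144 s, if anything falls off the work surface, if the arm or the gripper's body presses on something with over 40 N, if the wrist force passes 120 N, or if a joint passes its speed limit or range.

## Robot

A 6-joint arm with a two-finger parallel gripper is mounted at the origin on the work surface. World frame = base frame: x ahead of the robot, y to its left, z up, the work surface at z = 0. Lengths are in m, angles in degrees, forces in N, time in s.
With the tool pointing down it reaches from about 0.35 to 0.875 m from the base axis. Payload 4.2 kg.
Tool frame: the origin (TCP) lies where the fingers leave the gripper's body, on its centre line; the fingertips stand 70 mm ahead of it and the grasp point (between the pads) lies 51 mm ahead of it; z points along the fingers, y is the direction in which the jaws open and shut (so a half turn about z gives the same grasp; the last joint's range is limited). The gripper opens to 87 mm and grips with 3 to 60 N. Pads are 19 mm wide; open, the fingers measure 117 mm over their backs; the gripper's body (75 mm by 190 mm) begins 51 mm behind the grasp point.
Start: joints at [-55.256, 22.042, 0.453, 0, -68.411, -14.817], TCP at [0.213, -0.588, 0.292] pointing down, gripper open.
Joint ranges: [-179.83, 179.83], [-69.29, 118.12], [-61.27, 80.66], [-181.25, 117.63], [-171.15, -9.14], [-177.46, 177.46]. Speed limits (degrees/s): [159.86, 159.86, 180, 180, 180, 180].

## Interface

Orientations are given as a 3x3 rotation matrix whose columns are the frame's x, y, z axes.
In Python, from station import sense, capture, camera_model, finish_job gives the robot as it stands.
- The arm moves only by the shell command python3 -m inch 'ROWS'. ROWS is JSON, a list of rows, each an object with "hand": the closure, from 0 (fully open) to 1 (shut); "slide": the shift along the world's x, y, z in cm, a list of three; "yaw": the turn about the world's z in rad. A call has 1 to 10 rows; each row is the pose to reach, as a shift and turn from the pose commanded when the call began; what a row does not reach only later rows make up. A row lasts 1/8 s, in which the tool goes at most 62.5 mm and 10.7 degrees, less where a joint would pass 70% of its speed; a pose out of reach is approached as far as the arm can. A call with a gripper value outside its range is refused whole. The fingers move at their own pace and stop on an object; the grip force is fixed at half the most. Time passes only in rows, so rows that repeat a pose let the fingers close. It gives the time, the measured TCP pose, the force and the opening at its end, in the units of the state.
- sense(): the state, without advancing time (a new reading comes with each control period).
- capture(name): name is "scene" or "top" or "wrist"; returns the picture (400x640x3 uint8, blue, green, red); there is no depth.
- camera_model(name): a dict with "mtx" (3x3 intrinsics, pixels), "xyz" and "orientation" of the camera in the world; the wrist camera has in their place "tool_from_camera" (4x4, takes a point from camera to tool coordinates, whose origin is the TCP and whose axes are the flange's). Camera axes: x right, y up, looking along -z (the intrinsics and any distortion apply to the point x, -y, -z); pixel columns grow to the right and rows downward; lengths in m; the calibration is good to about 2 mm. A picture is of the moment at which its call begins: read the wrist's pose just before it. camera_model takes no time and is no camera call.
- finish_job(): hands the job in, once; it reports no verdict.
The state is a dict: "time_s": time; "joints": joint angles; "joint_velocities": joint speeds; "effort": joint torques, N m; "tcp_pos": TCP position; "ee_rot": TCP orientation; "wrist_force": force on the tool from outside, world axes, zero at the start; "moment": the same for the moment, N m; "gripper_width": opening from 0.0 (shut) to 1.0 (fully open).
Only numpy, scipy, OpenCV 4.12 (cv2) and the standard library are available. Lean on these libraries where they do the work, as an engineer would, in place of code of your own. Each camera call takes 0.05 s, during which the arm holds its last target. There are 200 camera calls.

## Working session

There is one attempt and no reset: what is moved stays moved. The work goes in short steps, Python scripts to look and compute and a shell command to move; the robot and the scene stay as the last step left them, time stands still between calls to the robot, and variables do not carry over. Pictures are saved under pics/ and viewed, about 12 in all and at most 16, crops included, and the job is handed in when it is done.

```bash
mkdir -p pics; python3 - <<'E'
from station import *
import cv2
print(sense())
for n in ["scene","top"]:
    cv2.imwrite(f"pics/{n}0.png",capture(n)); print(n,camera_model(n))
print(camera_model("wrist"))
E
```

```text
{'time_s': 0.0, 'joints': array([-5.52582546e+01,  2.20925094e+01,  3.80084895e-01, -3.18132129e-02,
       -6.84104968e+01, -1.48192465e+01]), 'joint_velocities': array([ 6.90234263e-02,  1.27565158e-02,  8.33139547e-03,  1.01258252e-02,
       -3.48893470e-02, -3.25735669e-05]), 'effort': array([ 1.78878883e-03, -3.90669465e+01,  1.87408358e+01,  4.22008842e+00,
        1.10554116e-02, -2.03950285e-04]), 'tcp_pos': array([ 0.21287742, -0.58715212,  0.29113578]), 'ee_rot': array([[-9.40224160e-01, -3.40555269e-01, -7.98323554e-04],
       [-3.40556201e-01,  9.40221911e-01,  2.05710049e-03],
       [ 5.00448857e-05,  2.20600962e-03, -9.99997566e-01]]), 'wrist_force': array([-0.19428409, -0.71685735, -0.43522894]), 'moment': array([-0.01511966,  0.02142348, -0.03966883]), 'gripper_width': 0.9990067081956957}
scene {'mtx': array([[400.50601274,   0.        , 318.23528981],
       [  0.        , 400.50601274, 200.39185034],
       [  0.        ,   0.        ,   1.        ]]), 'xyz': array([ 0.94414757, -0.45356163,  0.79203229]), 'orientation': array([[ 0.79620117, -0.46030099,  0.39266
[... 311 characters left out ...]
 1.19213954]), 'orientation': array([[ 0.02848167,  0.99239367, -0.11976474],
       [-0.99940653,  0.02594888, -0.02265496],
       [-0.01937487,  0.12033892,  0.99254378]])}
{'mtx': array([[319.06124359,   0.        , 317.31588734],
       [  0.        , 319.06124359, 202.92078867],
       [  0.        ,   0.        ,   1.        ]]), 'tool_from_camera': array([[ 1.40401348e-04,  9.66042552e-01,  2.58382988e-01,
         7.00250406e-02],
       [ 9.99999968e-01, -1.89785024e-04,  1.66183796e-04,
        -1.24261094e-03],
       [ 2.09577840e-04,  2.58382957e-01, -9.66042548e-01,
        -9.26542612e-02],
       [ 0.00000000e+00,  0.00000000e+00,  0.00000000e+00,
         1.00000000e+00]])}
```

View pics/top0.png

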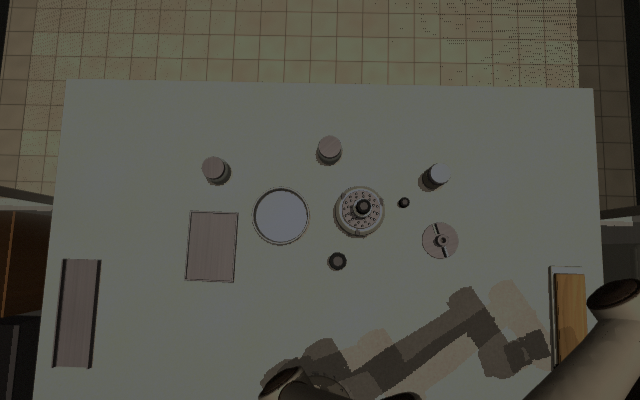

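View pics/scene0.png

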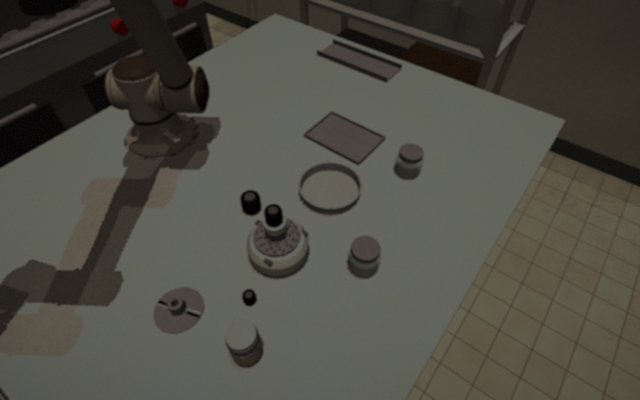

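The top view shows the housing with knob at (360,211), the slicer at (440,240), the pan at (281,216) and the tray at (212,246). Look-alike knobs lie at (338,261) and (404,202), the jars at (330,150) and (215,170), and the tin at (437,176). I'll view an enlarged crop for more precise pixel positions.

```bash
cat > h.py <<'E'
import numpy as np, cv2
from station import *
def cam(n,s=None):
    m=camera_model(n)
    if n!="wrist": return m["mtx"],np.array(m["xyz"]),np.array(m["orientation"])
    s=s or sense(); T=np.array(m["tool_from_camera"]); R=np.array(s["ee_rot"])
    return m["mtx"],R@T[:3,3]+s["tcp_pos"],R@T[:3,:3]
def ray(n,uv,z,s=None,c=None):
    K,p,R=c or cam(n,s); u,v=uv
    d=R@np.array([(u-K[0,2])/K[0,0],-(v-K[1,2])/K[1,1],-1.])
    return p+d*(z-p[2])/d[2]
def proj(n,X,s=None,c=None):
    K,p,R=c or cam(n,s); q=R.T@(np.array(X)-p)
    return np.array([K[0,2]+K[0,0]*q[0]/-q[2],K[1,2]-K[1,1]*q[1]/-q[2]])
E
python3 - <<'E'
from h import *
im=cv2.imread("pics/top0.png")
c=im[140:290,180:470]; c=cv2.convertScaleAbs(cv2.resize(c,None,fx=2.75,fy=2.75,interpolation=cv2.INTER_CUBIC),alpha=1.6)
cv2.imwrite("pics/top0c.png",c)
for nm,uv,z in [("knob",(363,207),.16),("slic",(441,240),.034),("pan",(281,216),.03),("tray",(212,246),.012),("jara",(330,148),.075),("jarb",(214,167),.075),("tin",(439,174),.095),("bigk",(338,261),.04),("smk",(404,202),.03)]: print(nm,ray("top",uv,z).round(4))
E
```

```text
knob [ 0.5567 -0.1056  0.16  ]
slic [ 0.4834 -0.3356  0.034 ]
pan [0.5388 0.1151 0.03  ]
tray [0.4486 0.3122 0.012 ]
jara [ 0.7285 -0.019   0.075 ]
jarb [0.6668 0.3022 0.075 ]
tin [ 0.6586 -0.3146  0.095 ]
bigk [ 0.4172 -0.0493  0.04  ]
smk [ 0.5881 -0.2331  0.03  ]
```

View pics/top0c.png

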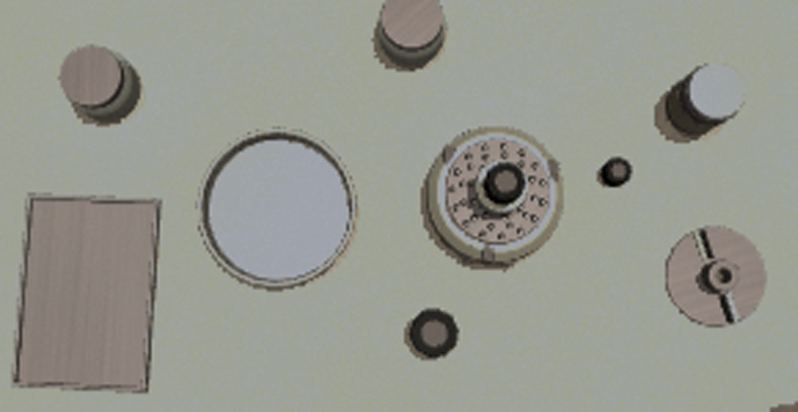

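Grasp heights and layout are set. I'll move above the spindle with the jaws turned along y.

```bash
python3 -m inch '[{"hand":0,"slide":[5,7,0],"yaw":-0.1},{"hand":0,"slide":[10,14,0],"yaw":-0.2},{"hand":0,"slide":[15,21,0],"yaw":-0.3},{"hand":0,"slide":[20,28,0],"yaw":-0.348},{"hand":0,"slide":[25,35,0],"yaw":-0.348},{"hand":0,"slide":[30,42,0],"yaw":-0.348},{"hand":0,"slide":[34.4,48.2,0],"yaw":-0.348},{"hand":0,"slide":[34.4,48.2,0],"yaw":-0.348},{"hand":0,"slide":[34.4,48.2,0],"yaw":-0.348},{"hand":0,"slide":[34.4,48.2,0],"yaw":-0.348}]'
python3 -m inch '[{"hand":0,"slide":[0,0,0],"yaw":0},{"hand":0,"slide":[0,0,0],"yaw":0},{"hand":0,"slide":[0,0,0],"yaw":0}]'
python3 - <<'E'
from h import *
s=sense(); im=capture("wrist"); print(s["tcp_pos"],s["ee_rot"].round(3).tolist(),s["wrist_force"])
im=cv2.convertScaleAbs(im,alpha=1.5)
for nm,p in [("knob",(.557,-.106,.16))]: print(proj("wrist",p,s))
cv2.imwrite("pics/w1.png",im)
E
```

```text
time_s: 1.35
tcp_pos: [0.5583, -0.1028, 0.2916]
ee_rot: [[-1.0, -0.003, -0.001], [-0.003, 1.0, 0.0], [0.001, 0.0, -1.0]]
wrist_force: [0.0, 0.0, -0.2]
gripper_width: 1.0
time_s: 1.72
tcp_pos: [0.5564, -0.1065, 0.2923]
ee_rot: [[-1.0, 0.002, -0.0], [0.002, 1.0, 0.0], [0.0, 0.0, -1.0]]
wrist_force: [0.3, 0.6, -0.4]
gripper_width: 1.002
[ 0.55635063 -0.10650469  0.29227453] [[-1.0, 0.002, -0.0], [0.002, 1.0, 0.0], [0.0, 0.0, -1.0]] [ 0.30901619  0.57710412 -0.40505206]
[319.40831067 216.19779181]
```

View pics/w1.png

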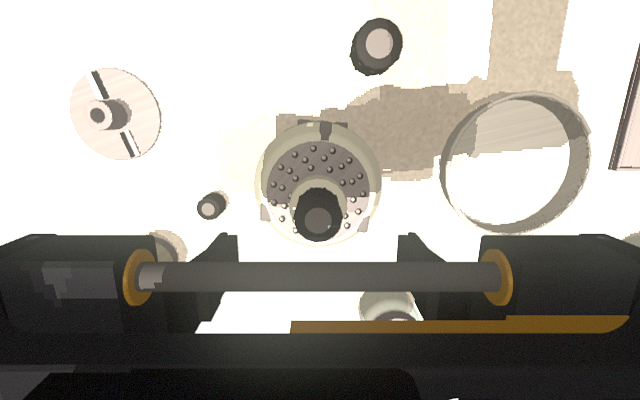

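Wrist view: the knob top is at about (318,218), against a predicted (319,216). The housing, slicer at (98,115) and pan at (515,163) are all visible. I'll enlarge the knob area.

```bash
python3 - <<'E'
from h import *
im=cv2.imread("pics/w1.png")
a=cv2.resize(im[105:250,245:390],(580,580),interpolation=cv2.INTER_CUBIC)
# overlay predicted circles for axis (.557,-.106)
s=sense(); print(s["tcp_pos"])
o=a.copy()
for (r,z,col) in [(.018,.16,(0,0,255)),(.07,.062,(255,0,0)),(.052,.074,(0,200,0)),(.025,.124,(0,255,255))]:
    pts=[(proj("wrist",(.557+r*np.cos(t),-.106+r*np.sin(t),z),s)-[245,105])*4 for t in np.linspace(0,6.3,80)]
    cv2.polylines(o,[np.int32(pts)],True,col,1)
cv2.imwrite("pics/w1c.png",o)
E
```

```text
[ 0.5564023  -0.10654672  0.29234496]
```

View pics/w1c.png

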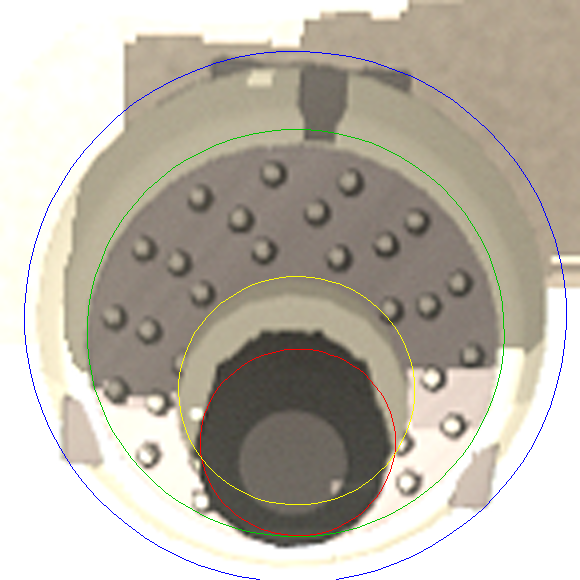

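The overlay shows the axis about 2–3 mm further out in +x, so I'll correct by about half, since the top camera says less. Next: descend and grip the knob.

```bash
python3 -m inch '[{"hand":0,"slide":[0.25,-0.05,-2],"yaw":0},{"hand":0,"slide":[0.25,-0.05,-5],"yaw":0},{"hand":0,"slide":[0.25,-0.05,-8],"yaw":0},{"hand":0,"slide":[0.25,-0.05,-9.3],"yaw":0},{"hand":0,"slide":[0.25,-0.05,-9.3],"yaw":0},{"hand":0,"slide":[0.25,-0.05,-9.3],"yaw":0}]'
python3 -m inch '[{"hand":1,"slide":[0,0,0],"yaw":0},{"hand":1,"slide":[0,0,0],"yaw":0},{"hand":1,"slide":[0,0,0],"yaw":0},{"hand":1,"slide":[0,0,0],"yaw":0},{"hand":1,"slide":[0,0,0],"yaw":0},{"hand":1,"slide":[0,0,0],"yaw":0}]'
```

```text
time_s: 2.52
tcp_pos: [0.5603, -0.1063, 0.2006]
ee_rot: [[-1.0, 0.0, 0.003], [0.0, 1.0, -0.0], [-0.003, -0.0, -1.0]]
wrist_force: [-0.5, -1.1, 0.5]
gripper_width: 1.005
time_s: 3.28
tcp_pos: [0.5595, -0.106, 0.1992]
ee_rot: [[-1.0, 0.0, -0.0], [0.0, 1.0, -0.0], [0.0, -0.0, -1.0]]
wrist_force: [-1.3, -0.0, 0.1]
gripper_width: 0.401
```

```bash
python3 -m inch '[{"hand":1,"slide":[0,0,1],"yaw":0},{"hand":1,"slide":[0,0,3],"yaw":0},{"hand":1,"slide":[0,0,6],"yaw":0},{"hand":1,"slide":[0,0,9.3],"yaw":0},{"hand":1,"slide":[-1,5,9.3],"yaw":0},{"hand":1,"slide":[-2,10,9.3],"yaw":0},{"hand":1,"slide":[-3,15,9.3],"yaw":0},{"hand":1,"slide":[-4,20,9.3],"yaw":0},{"hand":1,"slide":[-5,25,9.3],"yaw":0},{"hand":1,"slide":[-6,30,9.3],"yaw":0}]'
python3 -m inch '[{"hand":1,"slide":[-0.5,5,0],"yaw":0},{"hand":1,"slide":[-1,9,0],"yaw":0},{"hand":1,"slide":[-1,11.8,0],"yaw":0},{"hand":1,"slide":[-1,11.8,-4],"yaw":0},{"hand":1,"slide":[-1,11.8,-9],"yaw":0},{"hand":1,"slide":[-1,11.8,-14],"yaw":0},{"hand":1,"slide":[-1,11.8,-18],"yaw":0},{"hand":1,"slide":[-1,11.8,-20],"yaw":0},{"hand":1,"slide":[-1,11.8,-20.7],"yaw":0},{"hand":1,"slide":[-1,11.8,-20.7],"yaw":0}]'
python3 - <<'E'
from h import *
im=capture("scene")
cv2.imwrite("pics/s2.png",cv2.convertScaleAbs(cv2.resize(im[80:280,150:470],(800,500),interpolation=cv2.INTER_CUBIC),alpha=1.8))
E
```

```text
time_s: 4.53
tcp_pos: [0.499, 0.1955, 0.2932]
ee_rot: [[-1.0, -0.0, 0.001], [-0.0, 1.0, 0.001], [-0.001, 0.001, -1.0]]
wrist_force: [1.1, -0.6, -0.2]
gripper_width: 0.403
time_s: 5.78
tcp_pos: [0.49, 0.312, 0.0855]
ee_rot: [[-1.0, 0.0, 0.0], [0.0, 1.0, 0.0], [-0.0, 0.0, -1.0]]
wrist_force: [-0.5, -0.1, -0.3]
gripper_width: 0.398
```

View pics/s2.png

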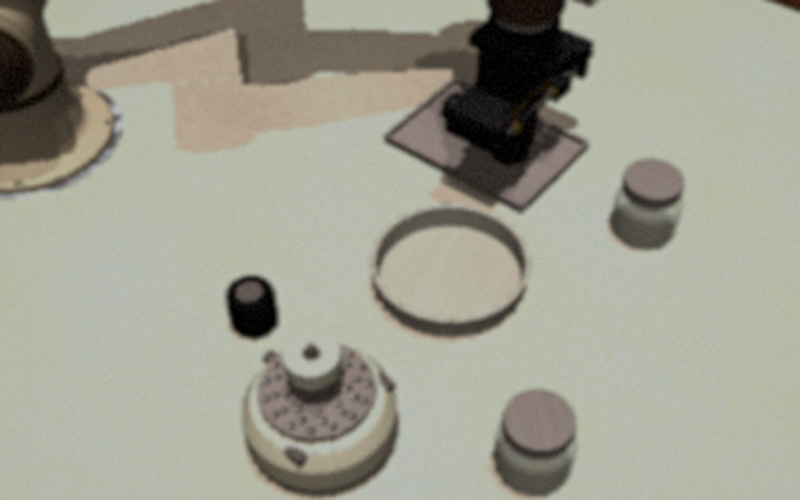

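The knob is off, the spacer and grater remain on the spindle, and the gripper is over the tray. Now I'll lower the last 6 mm, release and rise.

```bash
python3 -m inch '[{"hand":1,"slide":[0,0,-0.3],"yaw":0},{"hand":1,"slide":[0,0,-0.6],"yaw":0},{"hand":1,"slide":[0,0,-0.6],"yaw":0}]'
python3 -m inch '[{"hand":0,"slide":[0,0,0],"yaw":0},{"hand":0,"slide":[0,0,0],"yaw":0},{"hand":0,"slide":[0,0,0],"yaw":0},{"hand":0,"slide":[0,0,0],"yaw":0},{"hand":0,"slide":[0,0,3],"yaw":0},{"hand":0,"slide":[0,0,8],"yaw":0},{"hand":0,"slide":[0,0,13],"yaw":0},{"hand":0,"slide":[0,0,18],"yaw":0},{"hand":0,"slide":[0,0,21.3],"yaw":0},{"hand":0,"slide":[0,0,21.3],"yaw":0}]'
python3 -m inch '[{"hand":0,"slide":[1,-6,0],"yaw":0},{"hand":0,"slide":[2,-12,0],"yaw":0},{"hand":0,"slide":[3,-18,0],"yaw":0},{"hand":0,"slide":[4,-24,0],"yaw":0},{"hand":0,"slide":[5,-30,0],"yaw":0},{"hand":0,"slide":[6,-36,0],"yaw":0},{"hand":0,"slide":[7,-41.8,0],"yaw":0},{"hand":0,"slide":[7,-41.8,0],"yaw":0},{"hand":0,"slide":[7,-41.8,0],"yaw":0},{"hand":0,"slide":[7,-41.8,0],"yaw":0}]'
python3 - <<'E'
from h import *
s=sense(); im=cv2.convertScaleAbs(capture("wrist"),alpha=1.2); t=cv2.convertScaleAbs(capture("top"),alpha=1.6)
c=(.5595,-.1063)
u0,v0=250,110
a=cv2.resize(im[v0:v0+140,u0:u0+140],(560,560),interpolation=cv2.INTER_CUBIC)
for (r,z,col) in [(.005,.136,(0,0,255)),(.052,.074,(0,200,0)),(.025,.124,(0,255,255))]:
    pts=[(proj("wrist",(c[0]+r*np.cos(q),c[1]+r*np.sin(q),z),s)-[u0,v0])*4 for q in np.linspace(0,6.3,80)]
    cv2.polylines(a,[np.int32(pts)],True,col,1)
b=cv2.resize(t[190:300,180:260],(240,330),interpolation=cv2.INTER_CUBIC)
o=np.zeros((560,800,3),np.uint8);o[:,:560]=a;o[:330,560:]=b
cv2.imwrite("pics/w3.png",o)
E
```

```text
time_s: 6.2
tcp_pos: [0.4895, 0.3119, 0.0793]
ee_rot: [[-1.0, 0.0, -0.0], [0.0, 1.0, 0.0], [0.0, 0.0, -1.0]]
wrist_force: [-0.8, 0.2, -0.4]
gripper_width: 0.402
time_s: 7.45
tcp_pos: [0.4903, 0.3126, 0.2958]
ee_rot: [[-1.0, -0.0, 0.005], [-0.0, 1.0, 0.005], [-0.005, 0.005, -1.0]]
wrist_force: [-0.7, -0.5, -0.3]
gripper_width: 1.001
time_s: 8.7
tcp_pos: [0.5593, -0.1049, 0.2919]
ee_rot: [[-1.0, -0.001, -0.001], [-0.001, 1.0, 0.0], [0.001, 0.0, -1.0]]
wrist_force: [-0.3, 0.0, -0.3]
gripper_width: 1.001
```

View pics/w3.png

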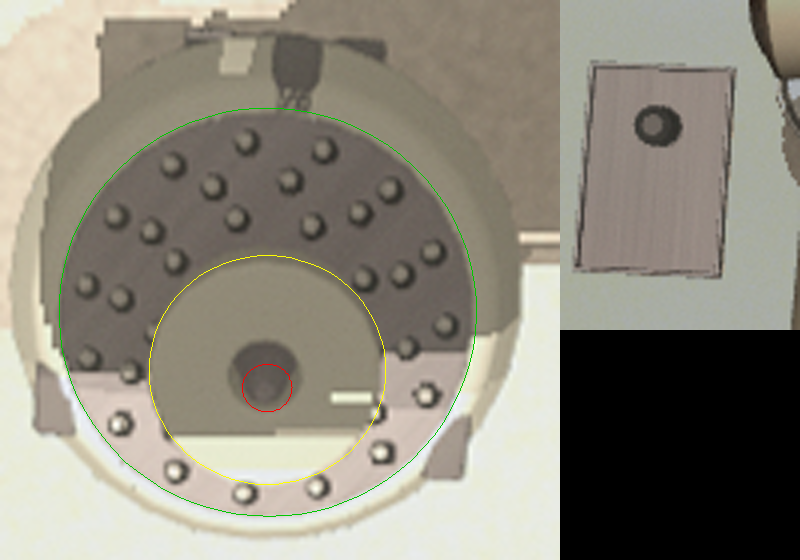

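Overlay on axis (0.5595,-0.1063) matches the disc and spacer closely, and the knob stands on the tray. Next is the spacer: grip, lift and place at x≈0.40 on the tray.

```bash
python3 -m inch '[{"hand":0,"slide":[0,0,-5],"yaw":0},{"hand":0,"slide":[0,0,-9],"yaw":0},{"hand":0,"slide":[0,0,-11.3],"yaw":0},{"hand":0,"slide":[0,0,-11.3],"yaw":0},{"hand":0,"slide":[0,0,-11.3],"yaw":0},{"hand":1,"slide":[0,0,-11.3],"yaw":0},{"hand":1,"slide":[0,0,-11.3],"yaw":0},{"hand":1,"slide":[0,0,-11.3],"yaw":0},{"hand":1,"slide":[0,0,-11.3],"yaw":0},{"hand":1,"slide":[0,0,-11.3],"yaw":0}]'
python3 -m inch '[{"hand":1,"slide":[0,0,0],"yaw":0},{"hand":1,"slide":[0,0,2],"yaw":0},{"hand":1,"slide":[0,0,5],"yaw":0},{"hand":1,"slide":[0,0,9],"yaw":0},{"hand":1,"slide":[0,0,11.3],"yaw":0},{"hand":1,"slide":[-2,5,11.3],"yaw":0},{"hand":1,"slide":[-4,10,11.3],"yaw":0},{"hand":1,"slide":[-6,15,11.3],"yaw":0},{"hand":1,"slide":[-8,20,11.3],"yaw":0},{"hand":1,"slide":[-10,25,11.3],"yaw":0}]'
python3 -m inch '[{"hand":1,"slide":[-2,5,0],"yaw":0},{"hand":1,"slide":[-4,10,0],"yaw":0},{"hand":1,"slide":[-6,14,0],"yaw":0},{"hand":1,"slide":[-6,16.8,0],"yaw":0},{"hand":1,"slide":[-6,16.8,-5],"yaw":0},{"hand":1,"slide":[-6,16.8,-10],"yaw":0},{"hand":1,"slide":[-6,16.8,-15],"yaw":0},{"hand":1,"slide":[-6,16.8,-19],"yaw":0},{"hand":1,"slide":[-6,16.8,-20.7],"yaw":0},{"hand":1,"slide":[-6,16.8,-20.7],"yaw":0}]'
```

```text
time_s: 10.05
tcp_pos: [0.5595, -0.1061, 0.1793]
ee_rot: [[-1.0, 0.0, 0.0], [0.0, 1.0, -0.0], [-0.0, -0.0, -1.0]]
wrist_force: [-1.1, -0.6, 0.3]
gripper_width: 0.554
time_s: 11.3
tcp_pos: [0.4586, 0.1454, 0.2922]
ee_rot: [[-1.0, 0.0, 0.0], [0.0, 1.0, 0.0], [-0.0, 0.0, -1.0]]
wrist_force: [0.3, 0.2, -0.1]
gripper_width: 0.558
time_s: 12.55
tcp_pos: [0.3997, 0.3112, 0.0836]
ee_rot: [[-1.0, 0.001, -0.002], [0.001, 1.0, -0.003], [0.002, -0.003, -1.0]]
wrist_force: [0.2, -0.9, -0.1]
gripper_width: 0.561
```

```bash
python3 -m inch '[{"hand":1,"slide":[0,0,-0.3],"yaw":0},{"hand":1,"slide":[0,0,-0.6],"yaw":0},{"hand":1,"slide":[0,0,-0.6],"yaw":0},{"hand":1,"slide":[0,0,-0.6],"yaw":0}]'
python3 -m inch '[{"hand":0,"slide":[0,0,0],"yaw":0},{"hand":0,"slide":[0,0,0],"yaw":0},{"hand":0,"slide":[0,0,0],"yaw":0},{"hand":0,"slide":[0,0,0],"yaw":0},{"hand":0,"slide":[0,0,3],"yaw":0},{"hand":0,"slide":[0,0,8],"yaw":0},{"hand":0,"slide":[0,0,13],"yaw":0},{"hand":0,"slide":[0,0,18],"yaw":0},{"hand":0,"slide":[0,0,21.3],"yaw":0},{"hand":0,"slide":[0,0,21.3],"yaw":0}]'
python3 -m inch '[{"hand":0,"slide":[2,-5,0],"yaw":0},{"hand":0,"slide":[4,-10,0],"yaw":0},{"hand":0,"slide":[6,-16,0],"yaw":0},{"hand":0,"slide":[9,-22,0],"yaw":0},{"hand":0,"slide":[11,-28,0],"yaw":0},{"hand":0,"slide":[13,-34,0],"yaw":0},{"hand":0,"slide":[15,-39,0],"yaw":0},{"hand":0,"slide":[16,-41.8,0],"yaw":0},{"hand":0,"slide":[16,-41.8,0],"yaw":0},{"hand":0,"slide":[16,-41.8,0],"yaw":0}]'
python3 -m inch '[{"hand":0,"slide":[0,0,-5],"yaw":0},{"hand":0,"slide":[0,0,-10],"yaw":0},{"hand":0,"slide":[0,0,-13],"yaw":0},{"hand":0,"slide":[0,0,-14.3],"yaw":0},{"hand":0,"slide":[0,0,-14.3],"yaw":0},{"hand":0,"slide":[0,0,-14.3],"yaw":0}]'
```

```text
time_s: 13.05
tcp_pos: [0.3996, 0.3121, 0.0797]
ee_rot: [[-1.0, 0.0, 0.001], [0.0, 1.0, 0.001], [-0.001, 0.001, -1.0]]
wrist_force: [-0.2, 1.0, -1.0]
gripper_width: 0.556
time_s: 14.3
tcp_pos: [0.4002, 0.3127, 0.2953]
ee_rot: [[-1.0, -0.0, 0.004], [-0.0, 1.0, 0.006], [-0.004, 0.006, -1.0]]
wrist_force: [0.2, 0.5, -1.5]
gripper_width: 1.005
time_s: 15.55
tcp_pos: [0.559, -0.1057, 0.2912]
ee_rot: [[-1.0, 0.0, -0.002], [0.0, 1.0, 0.0], [0.002, 0.0, -1.0]]
wrist_force: [0.1, 0.7, 0.2]
gripper_width: 0.997
time_s: 16.3
tcp_pos: [0.5605, -0.1057, 0.1508]
ee_rot: [[-1.0, -0.001, 0.003], [-0.001, 1.0, -0.0], [-0.003, -0.0, -1.0]]
wrist_force: [-0.1, -0.7, 0.3]
gripper_width: 0.999
```

```bash
python3 -m inch '[{"hand":1,"slide":[0,0,0],"yaw":0},{"hand":1,"slide":[0,0,0],"yaw":0},{"hand":1,"slide":[0,0,0],"yaw":0},{"hand":1,"slide":[0,0,0],"yaw":0},{"hand":1,"slide":[0,0,0],"yaw":0},{"hand":1,"slide":[0,0,2],"yaw":0},{"hand":1,"slide":[0,0,5],"yaw":0},{"hand":1,"slide":[0,0,9],"yaw":0},{"hand":1,"slide":[0,0,12],"yaw":0},{"hand":1,"slide":[0,0,14.3],"yaw":0}]'
python3 -m inch '[{"hand":1,"slide":[0,5,0],"yaw":0},{"hand":1,"slide":[0,10,0],"yaw":0},{"hand":1,"slide":[0,15,0],"yaw":0},{"hand":1,"slide":[-1,20,0],"yaw":0},{"hand":1,"slide":[-2,22.1,0],"yaw":0},{"hand":1,"slide":[-2,22.1,0],"yaw":0},{"hand":1,"slide":[-2,22.1,0],"yaw":0},{"hand":1,"slide":[-2,22.1,0],"yaw":0}]'
python3 - <<'E'
from h import *
s=sense(); print(s["tcp_pos"],s["gripper_width"])
w=cv2.convertScaleAbs(capture("wrist"),alpha=1.2); t=cv2.convertScaleAbs(capture("top"),alpha=1.6)
cs=dict(tcp_pos=np.array([.55635,-.1065,.29227]),ee_rot=np.diag([-1.,1,-1]))
print("pan from w1",ray("wrist",(515,163),.03,cs))
o=np.zeros((600,800,3),np.uint8); o[:400,:640]=w
o[400:,:400]=cv2.resize(t[160:260,220:420],(400,200)); cv2.imwrite("pics/w4.png",o)
E
```

```text
time_s: 17.55
tcp_pos: [0.5596, -0.1061, 0.2939]
ee_rot: [[-1.0, 0.0, 0.002], [0.0, 1.0, 0.0], [-0.002, 0.0, -1.0]]
wrist_force: [0.7, -0.3, -0.5]
gripper_width: 0.017
time_s: 18.55
tcp_pos: [0.5398, 0.1141, 0.2922]
ee_rot: [[-1.0, 0.002, -0.0], [0.002, 1.0, -0.0], [0.0, -0.0, -1.0]]
wrist_force: [0.5, -0.1, 0.2]
gripper_width: 0.009
[0.53978697 0.11406793 0.29220057] 0.008866862103103276
pan from w1 [0.53559461 0.11261257 0.03      ]
```

View pics/w4.png

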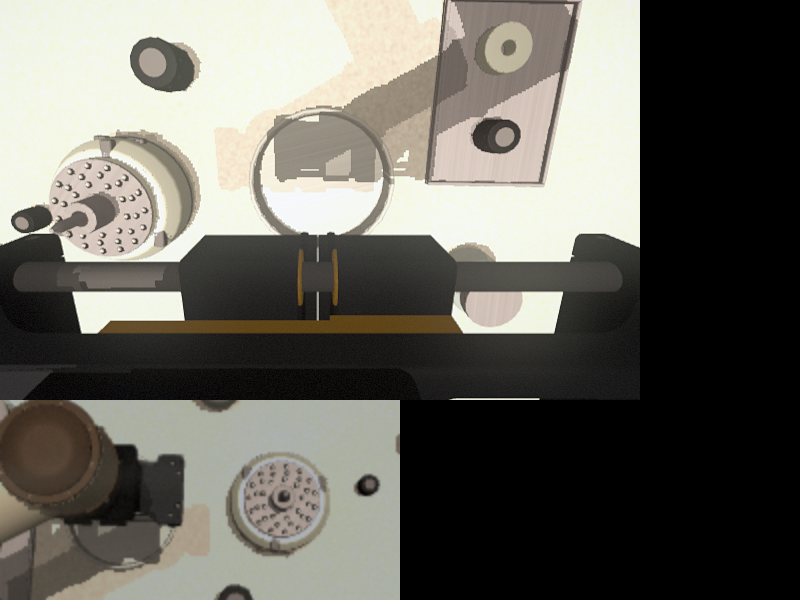

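The grater was left behind: I lifted before the fingers had closed on the hub. It still sits flat on the spindle. The spacer and knob stand upright on the tray, so I'll go back and regrip.

```bash
python3 - <<'E'
from h import *
s=sense()
for c in [(.539,.115)]:
  P=np.array([proj("wrist",(c[0]+.08*np.cos(q),c[1]+.08*np.sin(q),.03),s) for q in np.linspace(0,6.28,200)])
  print(P.min(0),P.max(0))
E
python3 -m inch '[{"hand":0,"slide":[0,-5,0],"yaw":0},{"hand":0,"slide":[0,-10,0],"yaw":0},{"hand":0,"slide":[1,-15,0],"yaw":0},{"hand":0,"slide":[2,-20,0],"yaw":0},{"hand":0,"slide":[2,-22.1,0],"yaw":0},{"hand":0,"slide":[2,-22.1,0],"yaw":0},{"hand":0,"slide":[2,-22.1,0],"yaw":0},{"hand":0,"slide":[2,-22.1,-3],"yaw":0},{"hand":0,"slide":[2,-22.1,-8],"yaw":0}]'
python3 -m inch '[{"hand":0,"slide":[0,0,-3],"yaw":0},{"hand":0,"slide":[0,0,-5.5],"yaw":0},{"hand":0,"slide":[0,0,-6.4],"yaw":0},{"hand":0,"slide":[0,0,-6.4],"yaw":0},{"hand":0,"slide":[0,0,-6.4],"yaw":0}]'
python3 -m inch '[{"hand":1,"slide":[0,0,0],"yaw":0},{"hand":1,"slide":[0,0,0],"yaw":0},{"hand":1,"slide":[0,0,0],"yaw":0},{"hand":1,"slide":[0,0,0],"yaw":0},{"hand":1,"slide":[0,0,0],"yaw":0},{"hand":1,"slide":[0,0,0],"yaw":0},{"hand":1,"slide":[0,0,0],"yaw":0},{"hand":1,"slide":[0,0,0],"yaw":0}]'
```

```text
[248.19836455 106.76928991] [389.98760674 246.53393785]
time_s: 19.77
tcp_pos: [0.5609, -0.1049, 0.2136]
ee_rot: [[-1.0, -0.002, 0.006], [-0.002, 1.0, 0.0], [-0.006, 0.0, -1.0]]
wrist_force: [0.6, 0.1, -0.4]
gripper_width: 0.941
time_s: 20.4
tcp_pos: [0.5603, -0.1057, 0.1495]
ee_rot: [[-1.0, -0.001, 0.002], [-0.001, 1.0, -0.0], [-0.002, -0.0, -1.0]]
wrist_force: [-0.7, -0.4, -0.2]
gripper_width: 1.003
time_s: 21.4
tcp_pos: [0.5595, -0.1061, 0.1482]
ee_rot: [[-1.0, 0.0, -0.0], [0.0, 1.0, -0.0], [0.0, -0.0, -1.0]]
wrist_force: [-0.4, 0.3, 0.6]
gripper_width: 0.351
```

Hub gripped (30.5 mm). I'll lift it and check.

```bash
python3 -m inch '[{"hand":1,"slide":[0,0,0.5],"yaw":0},{"hand":1,"slide":[0,0,2],"yaw":0},{"hand":1,"slide":[0,0,5],"yaw":0},{"hand":1,"slide":[0,0,9],"yaw":0},{"hand":1,"slide":[0,0,12],"yaw":0},{"hand":1,"slide":[0,0,12],"yaw":0}]'
python3 -m inch '[{"hand":1,"slide":[0,4,0],"yaw":0},{"hand":1,"slide":[0,9,0],"yaw":0},{"hand":1,"slide":[0,14,0],"yaw":0},{"hand":1,"slide":[-1,18,0],"yaw":0},{"hand":1,"slide":[-2,22.3,0],"yaw":0},{"hand":1,"slide":[-2,22.3,0],"yaw":0},{"hand":1,"slide":[-2,22.3,-4],"yaw":0},{"hand":1,"slide":[-2,22.3,-9],"yaw":0},{"hand":1,"slide":[-2,22.3,-14],"yaw":0},{"hand":1,"slide":[-2,22.3,-15],"yaw":0}]'
python3 -m inch '[{"hand":1,"slide":[0,0,-1.5],"yaw":0},{"hand":1,"slide":[0,0,-2.5],"yaw":0},{"hand":1,"slide":[0,0,-3.2],"yaw":0},{"hand":1,"slide":[0,0,-3.5],"yaw":0},{"hand":1,"slide":[0,0,-3.5],"yaw":0}]'
python3 - <<'E'
from h import *
t=cv2.convertScaleAbs(capture("scene"),alpha=1.7)
cv2.imwrite("pics/s5.png",cv2.resize(t[80:280,170:470],(750,500)))
E
```

```text
time_s: 22.15
tcp_pos: [0.5607, -0.1061, 0.2722]
ee_rot: [[-1.0, -0.0, 0.008], [-0.0, 1.0, 0.0], [-0.008, 0.0, -1.0]]
wrist_force: [0.1, -0.5, -1.4]
gripper_width: 0.354
time_s: 23.4
tcp_pos: [0.5373, 0.1151, 0.1147]
ee_rot: [[-1.0, 0.002, -0.008], [0.002, 1.0, -0.004], [0.008, -0.004, -1.0]]
wrist_force: [-0.1, 0.2, -1.3]
gripper_width: 0.355
time_s: 24.02
tcp_pos: [0.5397, 0.1171, 0.0835]
ee_rot: [[-1.0, 0.0, 0.001], [0.0, 1.0, 0.0], [-0.001, 0.0, -1.0]]
wrist_force: [0.5, -0.1, -1.1]
gripper_width: 0.351
```

View pics/s5.png

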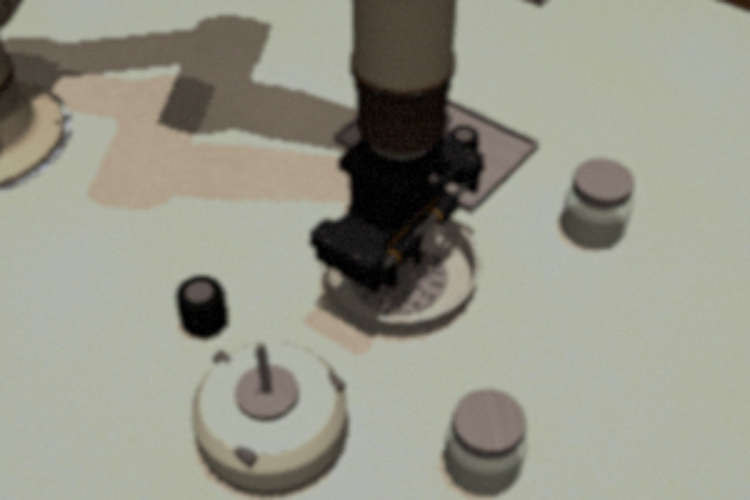

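The spindle is bare and the grater is held inside the pan. I'll set it down, release, then look at the spindle and the slicer from above.

```bash
python3 -m inch '[{"hand":1,"slide":[0,0,-0.15],"yaw":0},{"hand":1,"slide":[0,0,-0.15],"yaw":0},{"hand":0,"slide":[0,0,-0.15],"yaw":0},{"hand":0,"slide":[0,0,-0.15],"yaw":0},{"hand":0,"slide":[0,0,-0.15],"yaw":0},{"hand":0,"slide":[0,0,-0.15],"yaw":0},{"hand":0,"slide":[0,0,3],"yaw":0},{"hand":0,"slide":[0,0,9],"yaw":0},{"hand":0,"slide":[0,0,15],"yaw":0},{"hand":0,"slide":[0,0,20.9],"yaw":0}]'
python3 -m inch '[{"hand":0,"slide":[2,-5,0],"yaw":0},{"hand":0,"slide":[2,-10,0],"yaw":0},{"hand":0,"slide":[2,-15,0],"yaw":0},{"hand":0,"slide":[2,-20,0],"yaw":0},{"hand":0,"slide":[2,-22.3,0],"yaw":0},{"hand":0,"slide":[2,-22.3,0],"yaw":0},{"hand":0,"slide":[2,-22.3,0],"yaw":0},{"hand":0,"slide":[2,-22.3,0],"yaw":0}]'
python3 - <<'E'
from h import *
import pickle
s=sense(); w=capture("wrist"); t=capture("top"); pickle.dump((s,w,t),open("seat.pkl","wb"))
E
python3 -m inch '[{"hand":0,"slide":[-2,-5,0],"yaw":0},{"hand":0,"slide":[-4,-10,0],"yaw":0},{"hand":0,"slide":[-6,-15,0],"yaw":0},{"hand":0,"slide":[-7.5,-20,0],"yaw":0},{"hand":0,"slide":[-7.5,-23,-4],"yaw":0},{"hand":0,"slide":[-7.5,-23,-8],"yaw":0},{"hand":0,"slide":[-7.5,-23,-12],"yaw":0},{"hand":0,"slide":[-7.5,-23,-12],"yaw":0},{"hand":0,"slide":[-7.5,-23,-12],"yaw":0},{"hand":0,"slide":[-7.5,-23,-12],"yaw":0}]'
cat > v6.py <<'E'
from h import *
import pickle
s2=sense(); w2=capture("wrist"); s,w,t=pickle.load(open("seat.pkl","rb"))
def ov(im,s,c,rz,u0,v0,n,f,N):
    a=cv2.convertScaleAbs(cv2.resize(im[v0:v0+n,u0:u0+n],(n*f,n*f),interpolation=cv2.INTER_CUBIC),alpha=1.1)
    for r,z,col in rz:
        pts=[(proj("wrist",(c[0]+r*np.cos(q),c[1]+r*np.sin(q),z),s)-[u0,v0])*f for q in np.linspace(0,6.3,90)]
        cv2.polylines(a,[np.int32(pts)],True,col,1)
    return a
R,G,Y=(0,0,255),(0,200,0),(0,255,255)
print(s["tcp_pos"],s2["tcp_pos"])
a=ov(w,s,(.5595,-.1063),[(.002,.136,R),(.005,.127,G)],270,160,95,4,0)
b=ov(w2,s2,(.4834,-.3356),[(.016,.034,R),(.052,.004,G),(.0075,.034,Y)],215,60,200,2,0)
o=np.zeros((600,790,3),np.uint8);o[:380,:380]=a;o[:400,385:785]=b
o[410:600,:380]=cv2.convertScaleAbs(cv2.resize(t[170:265,220:410],(380,190)),alpha=1.6)
cv2.imwrite("pics/w6.png",o)
E
python3 v6.py
```

```text
time_s: 25.32
tcp_pos: [0.5392, 0.1168, 0.2944]
ee_rot: [[-1.0, 0.0, 0.0], [0.0, 1.0, 0.0], [-0.0, 0.0, -1.0]]
wrist_force: [1.2, 0.6, -0.7]
gripper_width: 0.991
time_s: 26.32
tcp_pos: [0.5596, -0.1051, 0.2923]
ee_rot: [[-1.0, -0.001, 0.0], [-0.001, 1.0, 0.0], [-0.0, 0.0, -1.0]]
wrist_force: [0.2, -0.3, -0.8]
gripper_width: 1.002
time_s: 27.68
tcp_pos: [0.4858, -0.3362, 0.1745]
ee_rot: [[-1.0, -0.001, 0.004], [-0.001, 1.0, -0.002], [-0.004, -0.002, -1.0]]
wrist_force: [-0.7, -0.6, -0.4]
gripper_width: 0.997
[ 0.55959577 -0.10513138  0.29228735] [ 0.48575514 -0.33622279  0.17449789]
```

View pics/w6.png

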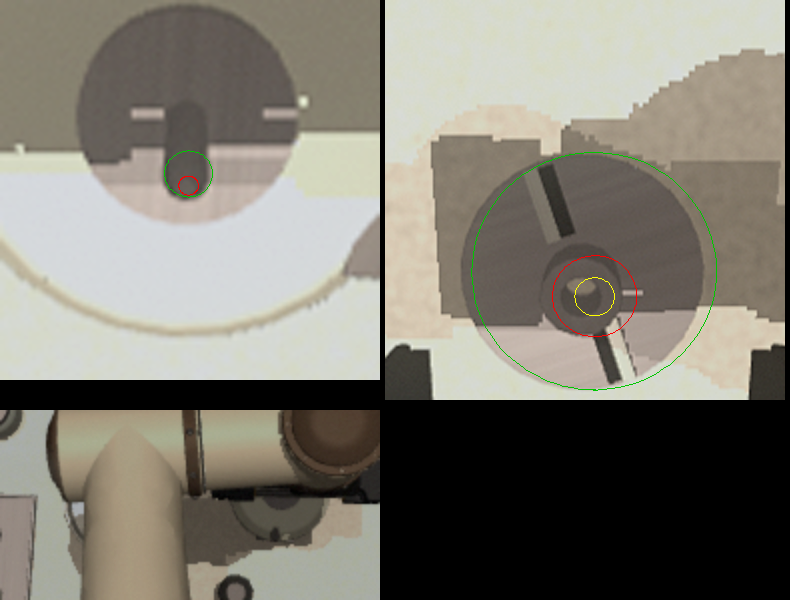

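Spindle confirmed at (0.5596,-0.1065). The slicer is about 5 mm further in −y than first estimated, near (0.4826,-0.3406), so I'll adjust, descend and grip its hub.

```bash
python3 -m inch '[{"hand":0,"slide":[-0.2,-0.45,0],"yaw":0},{"hand":0,"slide":[-0.2,-0.45,-3],"yaw":0},{"hand":0,"slide":[-0.2,-0.45,-6],"yaw":0},{"hand":0,"slide":[-0.2,-0.45,-8.5],"yaw":0},{"hand":0,"slide":[-0.2,-0.45,-9.3],"yaw":0},{"hand":0,"slide":[-0.2,-0.45,-9.3],"yaw":0},{"hand":0,"slide":[-0.2,-0.45,-9.3],"yaw":0}]'
python3 -m inch '[{"hand":1,"slide":[0,0,0],"yaw":0},{"hand":1,"slide":[0,0,0],"yaw":0},{"hand":1,"slide":[0,0,0],"yaw":0},{"hand":1,"slide":[0,0,0],"yaw":0},{"hand":1,"slide":[0,0,0],"yaw":0},{"hand":1,"slide":[0,0,0],"yaw":0},{"hand":1,"slide":[0,0,0],"yaw":0},{"hand":1,"slide":[0,0,0],"yaw":0}]'
python3 -m inch '[{"hand":1,"slide":[0,0,2],"yaw":0},{"hand":1,"slide":[0,0,6],"yaw":0},{"hand":1,"slide":[0,0,11],"yaw":0},{"hand":1,"slide":[0,0,16],"yaw":0},{"hand":1,"slide":[0,0,18],"yaw":0},{"hand":1,"slide":[0,0,18],"yaw":0},{"hand":1,"slide":[0,0,18],"yaw":0},{"hand":1,"slide":[0,0,18],"yaw":0}]'
cat > v7.py <<'E'
from h import *
s=sense(); w=capture("wrist"); p=s["tcp_pos"]; print(p)
o=cv2.convertScaleAbs(w,alpha=1.3)
zg=p[2]-.051
for dx,col in [(0,(0,0,255))]:
  for r,z in [(.052,zg-.024),(.016,zg+.006)]:
    pts=[proj("wrist",(p[0]+dx+r*np.cos(q),p[1]+r*np.sin(q),z),s) for q in np.linspace(0,6.3,90)]
    cv2.polylines(o,[np.int32(pts)],True,col,1)
cv2.imwrite("pics/w7.png",cv2.resize(o[100:340,160:480],(800,600)))
E
python3 v7.py
```

```text
time_s: 28.6
tcp_pos: [0.4833, -0.3409, 0.0805]
ee_rot: [[-1.0, -0.0, 0.002], [-0.0, 1.0, -0.001], [-0.002, -0.001, -1.0]]
wrist_force: [0.1, -0.7, -0.0]
gripper_width: 1.004
time_s: 29.6
tcp_pos: [0.4825, -0.3405, 0.0792]
ee_rot: [[-1.0, 0.0, -0.0], [0.0, 1.0, 0.0], [0.0, 0.0, -1.0]]
wrist_force: [0.7, -0.6, 0.4]
gripper_width: 0.364
time_s: 30.6
tcp_pos: [0.4819, -0.3403, 0.2573]
ee_rot: [[-1.0, 0.0, -0.003], [0.0, 1.0, 0.002], [0.003, 0.002, -1.0]]
wrist_force: [0.1, -0.1, -0.8]
gripper_width: 0.372
[ 0.48192076 -0.34025354  0.25731624]
```

View pics/w7.png

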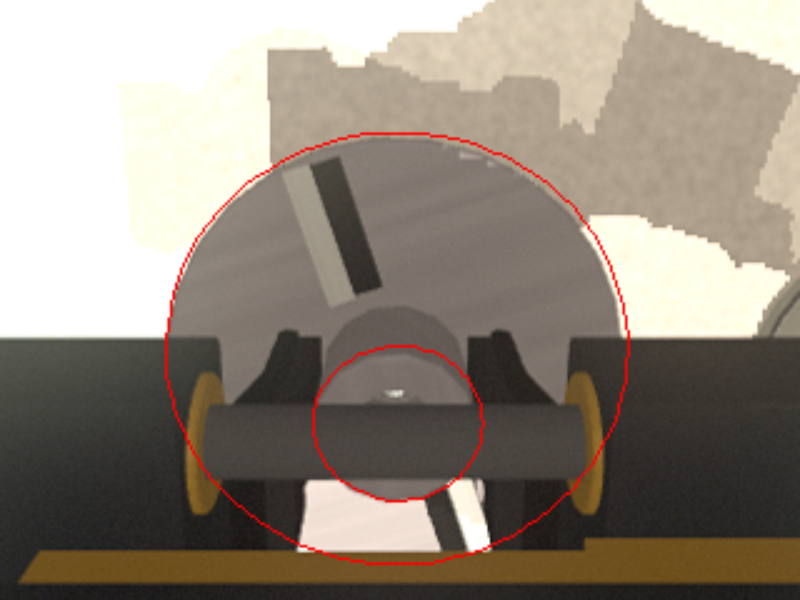

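The hub sits centred in the grip (overlay and hub agree to within ~0.5 mm in x). Next I'll carry it over the spindle and lower it in stages while watching the force.

```bash
python3 -m inch '[{"hand":1,"slide":[1.5,4,0],"yaw":0},{"hand":1,"slide":[3,9,0],"yaw":0},{"hand":1,"slide":[4.5,14,0],"yaw":0},{"hand":1,"slide":[6,19,0],"yaw":0},{"hand":1,"slide":[7.2,22,0],"yaw":0},{"hand":1,"slide":[7.7,23.4,0],"yaw":0},{"hand":1,"slide":[7.7,23.4,0],"yaw":0},{"hand":1,"slide":[7.7,23.4,0],"yaw":0},{"hand":1,"slide":[7.7,23.4,0],"yaw":0},{"hand":1,"slide":[7.7,23.4,0],"yaw":0}]'
python3 -m inch '[{"hand":1,"slide":[0,0,-1.5],"yaw":0},{"hand":1,"slide":[0,0,-3],"yaw":0},{"hand":1,"slide":[0,0,-4],"yaw":0},{"hand":1,"slide":[0,0,-4.5],"yaw":0},{"hand":1,"slide":[0,0,-5],"yaw":0},{"hand":1,"slide":[0,0,-5],"yaw":0}]'
```

```text
time_s: 31.9
tcp_pos: [0.5593, -0.1073, 0.2593]
ee_rot: [[-1.0, 0.001, 0.0], [0.001, 1.0, -0.0], [-0.0, -0.0, -1.0]]
wrist_force: [0.2, 0.2, -0.7]
gripper_width: 0.37
time_s: 32.65
tcp_pos: [0.5595, -0.1065, 0.209]
ee_rot: [[-1.0, 0.0, -0.0], [0.0, 1.0, -0.0], [0.0, -0.0, -1.0]]
wrist_force: [-0.4, -0.3, -1.3]
gripper_width: 0.362
```

```bash
python3 -m inch '[{"hand":1,"slide":[0,0,-0.5],"yaw":0},{"hand":1,"slide":[0,0,-1],"yaw":0},{"hand":1,"slide":[0,0,-1.5],"yaw":0},{"hand":1,"slide":[0,0,-1.5],"yaw":0}]'
```

```text
time_s: 33.15
tcp_pos: [0.5592, -0.1065, 0.1936]
ee_rot: [[-1.0, 0.0, -0.001], [0.0, 1.0, -0.0], [0.001, -0.0, -1.0]]
wrist_force: [0.2, -0.2, -0.7]
gripper_width: 0.368
```

```bash
python3 -m inch '[{"hand":1,"slide":[0,0,-1],"yaw":0},{"hand":1,"slide":[0,0,-2],"yaw":0},{"hand":1,"slide":[0,0,-3],"yaw":0},{"hand":1,"slide":[0,0,-4],"yaw":0},{"hand":1,"slide":[0,0,-4.4],"yaw":0},{"hand":1,"slide":[0,0,-4.4],"yaw":0}]'
python3 -m inch '[{"hand":1,"slide":[0,0,-0.1],"yaw":0},{"hand":1,"slide":[0,0,-0.1],"yaw":0}]'
python3 - <<'E'
from h import *
t=cv2.convertScaleAbs(capture("scene"),alpha=1.7)
cv2.imwrite("pics/s8.png",cv2.resize(t[80:300,180:400],(600,600),interpolation=cv2.INTER_CUBIC))
E
```

```text
time_s: 33.9
tcp_pos: [0.5596, -0.1065, 0.15]
ee_rot: [[-1.0, 0.0, -0.0], [0.0, 1.0, -0.0], [0.0, -0.0, -1.0]]
wrist_force: [0.1, 0.6, -2.1]
gripper_width: 0.364
time_s: 34.15
tcp_pos: [0.5596, -0.1065, 0.1495]
ee_rot: [[-1.0, 0.0, 0.001], [0.0, 1.0, 0.0], [-0.001, 0.0, -1.0]]
wrist_force: [-0.7, -0.3, -1.0]
gripper_width: 0.366
```

View pics/s8.png

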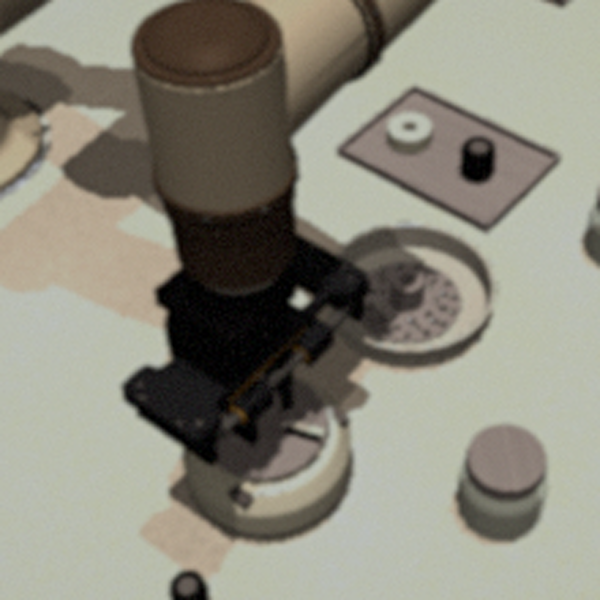

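The grater lies in the pan and the slicer is down on the flange. Release, rise and check it.

```bash
python3 -m inch '[{"hand":0,"slide":[0,0,0],"yaw":0},{"hand":0,"slide":[0,0,0],"yaw":0},{"hand":0,"slide":[0,0,0],"yaw":0},{"hand":0,"slide":[0,0,0],"yaw":0},{"hand":0,"slide":[0,0,0],"yaw":0},{"hand":0,"slide":[0,0,4],"yaw":0},{"hand":0,"slide":[0,0,9],"yaw":0},{"hand":0,"slide":[0,0,14.3],"yaw":0},{"hand":0,"slide":[0,0,14.3],"yaw":0},{"hand":0,"slide":[0,0,14.3],"yaw":0}]'
python3 - <<'E'
from h import *
s=sense(); w=capture("wrist"); print(s["tcp_pos"])
c=(.5596,-.1065); u0,v0=240,100
a=cv2.convertScaleAbs(cv2.resize(w[v0:v0+145,u0:u0+145],(580,580),interpolation=cv2.INTER_CUBIC),alpha=1.2)
for r,z,col in [(.052,.074,(0,200,0)),(.016,.104,(0,0,255))]:
    pts=[(proj("wrist",(c[0]+r*np.cos(q),c[1]+r*np.sin(q),z),s)-[u0,v0])*4 for q in np.linspace(0,6.3,90)]
    cv2.polylines(a,[np.int32(pts)],True,col,1)
cv2.imwrite("pics/w9.png",a)
E
```

```text
time_s: 35.45
tcp_pos: [0.559, -0.1064, 0.2918]
ee_rot: [[-1.0, 0.001, -0.001], [0.001, 1.0, 0.001], [0.001, 0.001, -1.0]]
wrist_force: [0.4, -0.4, -0.1]
gripper_width: 0.998
[ 0.55902587 -0.10644117  0.29181006]
```

View pics/w9.png

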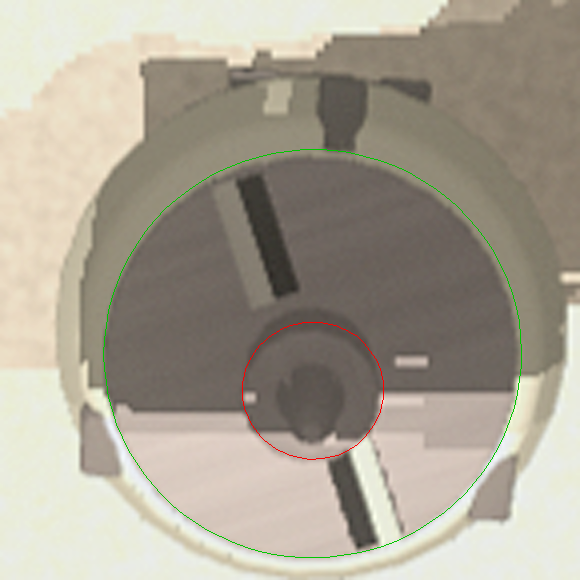

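The slicer matches the fully seated overlay. Now fetch the spacer.

```bash
python3 -m inch '[{"hand":0,"slide":[-2,5,0],"yaw":0},{"hand":0,"slide":[-4,10,0],"yaw":0},{"hand":0,"slide":[-6,16,0],"yaw":0},{"hand":0,"slide":[-9,22,0],"yaw":0},{"hand":0,"slide":[-11,28,0],"yaw":0},{"hand":0,"slide":[-13,34,0],"yaw":0},{"hand":0,"slide":[-15,39,0],"yaw":0},{"hand":0,"slide":[-16,41.85,0],"yaw":0},{"hand":0,"slide":[-16,41.85,0],"yaw":0},{"hand":0,"slide":[-16,41.85,0],"yaw":0}]'
python3 -m inch '[{"hand":0,"slide":[0,0,-5],"yaw":0},{"hand":0,"slide":[0,0,-10],"yaw":0},{"hand":0,"slide":[0,0,-15],"yaw":0},{"hand":0,"slide":[0,0,-19],"yaw":0},{"hand":0,"slide":[0,0,-21.2],"yaw":0},{"hand":0,"slide":[0,0,-21.2],"yaw":0},{"hand":0,"slide":[0,0,-21.2],"yaw":0}]'
python3 -m inch '[{"hand":1,"slide":[0,0,0],"yaw":0},{"hand":1,"slide":[0,0,0],"yaw":0},{"hand":1,"slide":[0,0,0],"yaw":0},{"hand":1,"slide":[0,0,0],"yaw":0},{"hand":1,"slide":[0,0,0],"yaw":0},{"hand":1,"slide":[0,0,0],"yaw":0},{"hand":1,"slide":[0,0,3],"yaw":0},{"hand":1,"slide":[0,0,8],"yaw":0},{"hand":1,"slide":[0,0,14],"yaw":0},{"hand":1,"slide":[0,0,20],"yaw":0}]'
```

```text
time_s: 36.75
tcp_pos: [0.3993, 0.3112, 0.2911]
ee_rot: [[-1.0, 0.0, -0.002], [0.0, 1.0, -0.002], [0.002, -0.002, -1.0]]
wrist_force: [0.3, -0.0, 0.6]
gripper_width: 0.999
time_s: 37.62
tcp_pos: [0.4003, 0.3118, 0.0811]
ee_rot: [[-1.0, 0.001, 0.001], [0.001, 1.0, 0.001], [-0.001, 0.001, -1.0]]
wrist_force: [0.9, -0.3, 0.7]
gripper_width: 1.0
time_s: 38.88
tcp_pos: [0.3992, 0.3115, 0.2818]
ee_rot: [[-1.0, 0.0, -0.001], [0.0, 1.0, -0.0], [0.001, -0.0, -1.0]]
wrist_force: [1.7, 0.6, -1.0]
gripper_width: 0.558
```

```bash
python3 -m inch '[{"hand":1,"slide":[2,-5,0],"yaw":0},{"hand":1,"slide":[4,-10,0],"yaw":0},{"hand":1,"slide":[6,-16,0],"yaw":0},{"hand":1,"slide":[9,-22,0],"yaw":0},{"hand":1,"slide":[11,-28,0],"yaw":0},{"hand":1,"slide":[13,-34,0],"yaw":0},{"hand":1,"slide":[15,-39,0],"yaw":0},{"hand":1,"slide":[16,-41.85,0],"yaw":0},{"hand":1,"slide":[16,-41.85,0],"yaw":0},{"hand":1,"slide":[16,-41.85,0],"yaw":0}]'
python3 -m inch '[{"hand":1,"slide":[0,0,0],"yaw":0},{"hand":1,"slide":[0,0,-2],"yaw":0},{"hand":1,"slide":[0,0,-4],"yaw":0},{"hand":1,"slide":[0,0,-6],"yaw":0},{"hand":1,"slide":[0,0,-7.5],"yaw":0},{"hand":1,"slide":[0,0,-7.5],"yaw":0}]'
python3 -m inch '[{"hand":1,"slide":[0,0,-0.8],"yaw":0},{"hand":1,"slide":[0,0,-1.6],"yaw":0},{"hand":1,"slide":[0,0,-2.2],"yaw":0},{"hand":1,"slide":[0,0,-2.4],"yaw":0},{"hand":1,"slide":[0,0,-2.5],"yaw":0},{"hand":1,"slide":[0,0,-2.5],"yaw":0}]'
```

```text
time_s: 40.12
tcp_pos: [0.5591, -0.1062, 0.2798]
ee_rot: [[-1.0, 0.0, -0.001], [0.0, 1.0, 0.0], [0.001, 0.0, -1.0]]
wrist_force: [0.1, 0.4, -0.4]
gripper_width: 0.558
time_s: 40.88
tcp_pos: [0.559, -0.106, 0.2043]
ee_rot: [[-1.0, -0.001, -0.002], [-0.001, 1.0, -0.0], [0.002, -0.0, -1.0]]
wrist_force: [-0.4, -0.2, -0.0]
gripper_width: 0.555
time_s: 41.62
tcp_pos: [0.5597, -0.1065, 0.1805]
ee_rot: [[-1.0, 0.0, 0.001], [0.0, 1.0, 0.0], [-0.001, 0.0, -1.0]]
wrist_force: [-0.3, 0.5, -0.1]
gripper_width: 0.555
```

```bash
python3 -m inch '[{"hand":0,"slide":[0,0,0],"yaw":0},{"hand":0,"slide":[0,0,0],"yaw":0},{"hand":0,"slide":[0,0,0],"yaw":0},{"hand":0,"slide":[0,0,0],"yaw":0},{"hand":0,"slide":[0,0,0],"yaw":0},{"hand":0,"slide":[0,0,4],"yaw":0},{"hand":0,"slide":[0,0,8],"yaw":0},{"hand":0,"slide":[0,0,11.2],"yaw":0},{"hand":0,"slide":[0,0,11.2],"yaw":0}]'
python3 -m inch '[{"hand":0,"slide":[-1,5,0],"yaw":0},{"hand":0,"slide":[-2,11,0],"yaw":0},{"hand":0,"slide":[-3,17,0],"yaw":0},{"hand":0,"slide":[-4,23,0],"yaw":0},{"hand":0,"slide":[-5,29,0],"yaw":0},{"hand":0,"slide":[-6,35,0],"yaw":0},{"hand":0,"slide":[-7,40,0],"yaw":0},{"hand":0,"slide":[-7,41.85,0],"yaw":0},{"hand":0,"slide":[-7,41.85,0],"yaw":0},{"hand":0,"slide":[-7,41.85,0],"yaw":0}]'
python3 -m inch '[{"hand":0,"slide":[0,0,-5],"yaw":0},{"hand":0,"slide":[0,0,-10],"yaw":0},{"hand":0,"slide":[0,0,-15],"yaw":0},{"hand":0,"slide":[0,0,-19],"yaw":0},{"hand":0,"slide":[0,0,-21.2],"yaw":0},{"hand":0,"slide":[0,0,-21.2],"yaw":0},{"hand":0,"slide":[0,0,-21.2],"yaw":0}]'
python3 -m inch '[{"hand":1,"slide":[0,0,0],"yaw":0},{"hand":1,"slide":[0,0,0],"yaw":0},{"hand":1,"slide":[0,0,0],"yaw":0},{"hand":1,"slide":[0,0,0],"yaw":0},{"hand":1,"slide":[0,0,0],"yaw":0},{"hand":1,"slide":[0,0,0],"yaw":0},{"hand":1,"slide":[0,0,0],"yaw":0},{"hand":1,"slide":[0,0,0],"yaw":0}]'
python3 -m inch '[{"hand":1,"slide":[0,0,3],"yaw":0},{"hand":1,"slide":[0,0,8],"yaw":0},{"hand":1,"slide":[0,0,14],"yaw":0},{"hand":1,"slide":[0,0,20],"yaw":0},{"hand":1,"slide":[0,0,20],"yaw":0}]'
python3 -m inch '[{"hand":1,"slide":[1,-5,0],"yaw":0},{"hand":1,"slide":[2,-11,0],"yaw":0},{"hand":1,"slide":[3,-17,0],"yaw":0},{"hand":1,"slide":[4,-23,0],"yaw":0},{"hand":1,"slide":[5,-29,0],"yaw":0},{"hand":1,"slide":[6,-35,0],"yaw":0},{"hand":1,"slide":[7,-40,0],"yaw":0},{"hand":1,"slide":[7,-41.85,0],"yaw":0},{"hand":1,"slide":[7,-41.85,0],"yaw":0},{"hand":1,"slide":[7,-41.85,0],"yaw":0}]'
python3 - <<'E'
from h import *
t=cv2.convertScaleAbs(capture("scene"),alpha=1.7)
cv2.imwrite("pics/s10.png",cv2.resize(t[80:300,180:400],(600,600),interpolation=cv2.INTER_CUBIC))
E
```

```text
time_s: 42.75
tcp_pos: [0.5607, -0.1066, 0.2954]
ee_rot: [[-1.0, -0.0, 0.007], [-0.0, 1.0, -0.0], [-0.007, -0.0, -1.0]]
wrist_force: [-0.5, -0.6, -0.6]
gripper_width: 0.999
time_s: 44.0
tcp_pos: [0.4896, 0.3108, 0.2917]
ee_rot: [[-1.0, 0.001, -0.001], [0.001, 1.0, -0.001], [0.001, -0.001, -1.0]]
wrist_force: [0.6, 0.1, 0.2]
gripper_width: 0.998
time_s: 44.88
tcp_pos: [0.4904, 0.3117, 0.0815]
ee_rot: [[-1.0, 0.001, 0.002], [0.001, 1.0, 0.001], [-0.002, 0.001, -1.0]]
wrist_force: [0.1, 0.5, 0.0]
gripper_width: 1.001
time_s: 45.88
tcp_pos: [0.4895, 0.312, 0.0802]
ee_rot: [[-1.0, 0.0, -0.0], [0.0, 1.0, -0.0], [0.0, -0.0, -1.0]]
wrist_force: [0.3, 0.5, -0.3]
gripper_width: 0.4
time_s: 46.5
tcp_pos: [0.4912, 0.3133, 0.2864]
ee_rot: [[-1.0, -0.0, 0.009], [-0.0, 1.0, 0.008], [-0.009, 0.008, -1.0]]
wrist_force: [-0.7, -0.1, -1.6]
gripper_width: 0.398
time_s: 47.75
tcp_pos: [0.5593, -0.1056, 0.2798]
ee_rot: [[-1.0, -0.001, -0.001], [-0.001, 1.0, 0.0], [0.001, 0.0, -1.0]]
wrist_force: [0.3, -0.1, -0.7]
gripper_width: 0.4
```

View pics/s10.png

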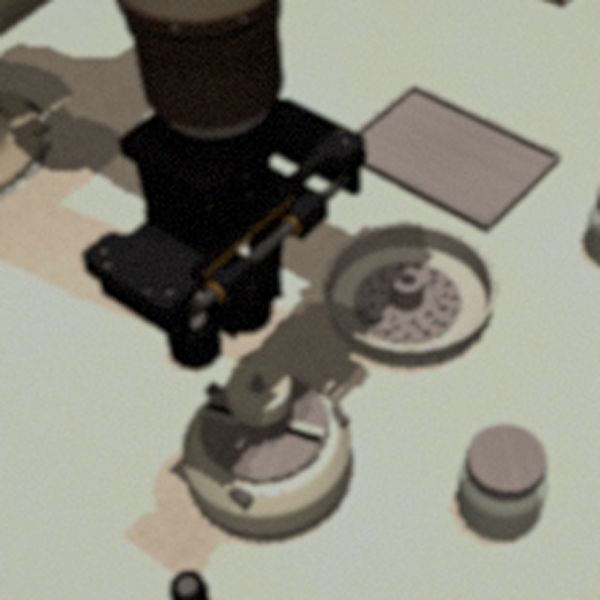

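The spacer is seated with the spindle showing through it, the grater is flat in the pan and the knob is in hand above the spindle. Lower the knob.

```bash
python3 -m inch '[{"hand":1,"slide":[0,0,0],"yaw":0},{"hand":1,"slide":[0,0,-2],"yaw":0},{"hand":1,"slide":[0,0,-4],"yaw":0},{"hand":1,"slide":[0,0,-5.5],"yaw":0},{"hand":1,"slide":[0,0,-5.5],"yaw":0},{"hand":1,"slide":[0,0,-6.3],"yaw":0},{"hand":1,"slide":[0,0,-7],"yaw":0},{"hand":1,"slide":[0,0,-7.2],"yaw":0}]'
python3 -m inch '[{"hand":1,"slide":[0,0,-0.4],"yaw":0},{"hand":1,"slide":[0,0,-0.7],"yaw":0},{"hand":1,"slide":[0,0,-0.8],"yaw":0},{"hand":1,"slide":[0,0,-0.8],"yaw":0},{"hand":1,"slide":[0,0,-0.8],"yaw":0}]'
```

```text
time_s: 48.8
tcp_pos: [0.5594, -0.1066, 0.2078]
ee_rot: [[-1.0, 0.0, -0.001], [0.0, 1.0, -0.0], [0.001, -0.0, -1.0]]
wrist_force: [-0.1, -0.3, -0.9]
gripper_width: 0.4
time_s: 49.42
tcp_pos: [0.5596, -0.1066, 0.2003]
ee_rot: [[-1.0, 0.0, 0.0], [0.0, 1.0, -0.0], [-0.0, -0.0, -1.0]]
wrist_force: [0.3, -0.1, -0.7]
gripper_width: 0.406
```

Release, back straight up, then move aside and check.

```bash
python3 -m inch '[{"hand":0,"slide":[0,0,0],"yaw":0},{"hand":0,"slide":[0,0,0],"yaw":0},{"hand":0,"slide":[0,0,0],"yaw":0},{"hand":0,"slide":[0,0,0],"yaw":0},{"hand":0,"slide":[0,0,0],"yaw":0},{"hand":0,"slide":[0,0,3],"yaw":0},{"hand":0,"slide":[0,0,7],"yaw":0},{"hand":0,"slide":[0,0,10],"yaw":0},{"hand":0,"slide":[0,0,10],"yaw":0}]'
python3 -m inch '[{"hand":0,"slide":[-3,-4,0],"yaw":0},{"hand":0,"slide":[-6,-9,0],"yaw":0},{"hand":0,"slide":[-9,-14,0],"yaw":0},{"hand":0,"slide":[-12,-19,0],"yaw":0},{"hand":0,"slide":[-15,-24,0],"yaw":0},{"hand":0,"slide":[-18,-29,0],"yaw":0},{"hand":0,"slide":[-20,-33,0],"yaw":0},{"hand":0,"slide":[-20,-33,0],"yaw":0},{"hand":0,"slide":[-20,-33,0],"yaw":0}]'
python3 - <<'E'
from h import *
t=cv2.convertScaleAbs(capture("scene"),alpha=1.7); p=cv2.convertScaleAbs(capture("top"),alpha=1.6)
o=np.zeros((600,800,3),np.uint8)
o[:350,:500]=cv2.resize(t[130:340,200:500],(500,350),interpolation=cv2.INTER_CUBIC)
o[350:600,:580]=cv2.resize(p[140:265,190:480],(580,250),interpolation=cv2.INTER_CUBIC)
o[:300,500:]=cv2.resize(t[190:290,230:330],(300,300),interpolation=cv2.INTER_CUBIC)
cv2.imwrite("pics/f11.png",o)
E
```

```text
time_s: 50.55
tcp_pos: [0.5606, -0.1066, 0.3033]
ee_rot: [[-1.0, -0.0, 0.006], [-0.0, 1.0, -0.0], [-0.006, -0.0, -1.0]]
wrist_force: [0.2, -0.3, -0.8]
gripper_width: 0.998
time_s: 51.68
tcp_pos: [0.3592, -0.4362, 0.2992]
ee_rot: [[-1.0, 0.001, -0.001], [0.001, 1.0, 0.001], [0.001, 0.001, -1.0]]
wrist_force: [-0.1, -0.2, 0.0]
gripper_width: 1.0
```

View pics/f11.png

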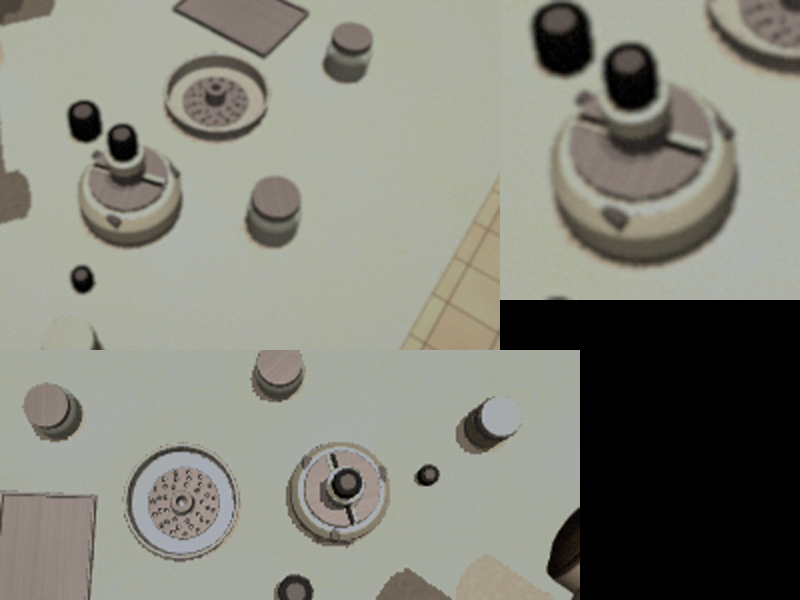

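The slicer, spacer and knob are stacked upright on the spindle. The grater is centred in the pan (plate at about (184,503), pan at (182,502)), and the jars, tin and look-alikes are where they were. Handing in.

```bash
python3 -c "
from station import *
print(finish_job())"
```

```text
the job is handed in; nothing more can be done
None
```

The disc change is done in the order asked, and I handed it in at about 52 s of the 144 s allowed. The knob and then the spacer went upright onto the tray, and the grating disc went flat into the wash pan. The slicing disc, spacer and knob then went back onto the spindle.

- **What went wrong:** my first try at the grater lifted off empty because the fingers had not finished closing on its hub. The disc stayed flat on the spindle, and the second grip worked.
- **Fit on the spindle:** the slicer's outline matched the fully seated position in the wrist picture. The final pictures show the slicer, spacer and knob upright on the spindle. Every force reading I got, one at the end of each move, was under about 3 N.
- **Grater:** it lies flat and within about 1 mm of the pan's centre, as read from the top picture.
- **Surroundings:** the jars, the tin and the look-alike knobs show no movement in the last pictures. The gripper is open and clear of everything.
- **Disagreements:** the first top-camera positions were about 3 mm off for the spindle and 5 mm off for the slicer. I corrected both from the wrist camera. While held, the slicer's plate looked about 2% smaller than predicted, but this did not affect the fit.

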